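# Lay out a vacuum lifting head's parts for refitting

## Robot

A 7-joint arm with a two-finger parallel gripper is mounted at the origin on the work surface. World frame = base frame: x ahead of the robot, y to its left, z up, the work surface at z = 0. Lengths are in mm, angles in rad, forces in N, time in s.
With the tool pointing down it reaches from about 400 to 875 mm from the base axis. Payload 6.5 kg.
Tool frame: the origin (TCP) lies at the very end of the fingers, on their centre line; the grasp point (between the pads) lies 19 mm behind it; z points along the fingers, y is the line along which they close (so a half turn about z gives the same grasp; the last joint's range is limited). The gripper opens to 85 mm and grips with 20 to 120 N. Pads are 22 mm wide; open, the fingers measure 114 mm over their backs; the gripper's body (76 mm by 85 mm) begins 54 mm behind the grasp point. The pads swing forward as they close: fully open they stand 13 mm farther back than shut.
Start: joints at [1.187, 0.536, -0.004, 1.538, 0.003, 1.067, -0.071], TCP at [203.106, -617.445, 231.29] pointing down, gripper open.
Joint ranges: [-2.7, 2.7], [-0.37, 2.16], [-1.27, 1.26], [0.24, 2.4], [-1.31, 4.45], [0.19, 1.91], [-2.76, 2.76]. Speed limits (rad/s): [2.39, 2.39, 3.14, 3.14, 3.14, 3.14, 3.14].

## Interface

Orientations are given as [roll, pitch, yaw] about the fixed x, y, z axes, in that order (R = Rz(yaw) Ry(pitch) Rx(roll)).
In Python, from station import env, get_image, camera_model, order gives the robot as it stands.
- The arm moves only by the tool apply_moves, never from a script. Its argument "plan" is a list of rows, each a list of 2 entries, a list of its own where there are three numbers: the shift along the tool's x, y, z in units of 30 mm (1.0 is 30 mm), then the turn about the tool's z in units of 5 degrees (1.0 is 5 degrees). In form: [[[x, y, z], roll], ...]. A call has 1 to 5 rows; each row is the pose to reach, as a shift and turn from the pose commanded when the call began, along the tool's axes at that moment; what a row does not reach only later rows make up. A row lasts 1/8 s, in which the tool goes at most 62.5 mm and 10.7 degrees, less where a joint would pass 70% of its speed; a pose out of reach is approached as far as the arm can. A call with a gripper value outside its range is refused whole. "claw" is the finger opening in mm, from 0 to 85.4, set as the call begins (left out, the last holds). The fingers move at their own pace and stop on an object; "squeeze" is the grip in N (left out, the last holds). Time passes only in rows, so rows that repeat a pose let the fingers close. It gives the time, the measured TCP pose, the force, the opening and the grip force at its end, in the units of the state.
- env.sense(): the state, without advancing time (a new reading comes with each control period).
- get_image(name): name is "scene" or "side" or "wrist"; returns (picture, depth): 400x640x3 uint8, blue, green, red; 400x640 float32, mm along the optical axis (not along the pixel's ray), 0 where there is no reading.
- camera_model(name): a dict with "intrinsics" (3x3 intrinsics, pixels), "R" (3x3) and "t" (3): a world point X has camera coordinates R X + t. Camera axes: x right, y down, z forward; pixel columns grow to the right and rows downward; lengths in mm; the calibration is good to about 2 mm. A picture is of the moment at which its call begins: read the wrist's pose just before it. camera_model takes no time and is no camera call; for the wrist camera it gives the pose at the moment of the call.
- order.job_done(): hands the job in; it is judged then, once.
The state is a dict: "time": time; "joint_pos": joint angles; "joint_velocities": joint speeds; "joint_torque": joint torques, N m; "tcp_pos": TCP position; "tool_rot": TCP orientation; "wrist_force": force on the tool from outside, world axes, zero at the start; "torque": the same for the moment, N m; "finger_gap": opening from 0.0 (shut) to 1.0 (fully open); "grasp_force": force on a finger pad.
Only numpy, scipy, OpenCV 4.12 (cv2) and the standard library are available. Lean on these libraries where they do the work, as an engineer would, in place of code of your own. Each camera call takes 0.05 s, during which the arm holds its last target. There are 200 camera calls.

## Task

On the row of three cork discs, centre the larger suction pad on the end disc next to the vacuum gauge, the smaller suction pad on the other end disc and the steel flange on the disc between, then stand the pipe elbow centrally on top of the flange. Stand the filter cartridge on the bare bench straight behind the middle disc (directly ahead of the robot, beyond the disc), 2 to 3 cm clear of its edge. Leave all five upright and released, and never tip the filter over.

Things in the scene. Friction and masses are not known exactly. Their poses are not given: they have to be found in the camera images.
- pad_large: the larger suction pad, standing upright: a black rubber foot 76 mm across and 22 mm high (tapering upward) with an upright round aluminium neck 34 mm in diameter from 22 to 62 mm height, which is the place to grip. Origin at the centre of its underside, z up. About 0.16 kg, loose.
- pad_small: the smaller suction pad, same shape: rubber foot 52 mm across and 14 mm high, aluminium neck 24 mm in diameter from 14 to 50 mm height, to grip. Origin at the centre of its underside, z up. About 0.08 kg, loose.
- flange: round steel flange: a disc 64 mm across and 14 mm thick with six dark bolt heads (4 mm high) round its rim, and on it a round hub 48 mm in diameter from 14 to 46 mm height with a flat top, to grip. Origin at the centre of its underside, z up. About 0.45 kg, loose.
- elbow: aluminium pipe elbow on a round foot 44 mm across, 8 mm thick: upright pipe 24 mm in diameter, bending at 60 mm height into a level arm along its own -x, ending 50 mm from the pipe's axis (collar 30 mm across); top at 75 mm. Stands at the start, arm within 0.7 rad of the robot's -x. Grip the pipe at 10 to 45 mm height across its own y. Origin: centre of the foot's underside, z up. 0.22 kg, loose.
- filter: filter cartridge: upright cylinder 50 mm in diameter and 80 mm high, white pleated paper between black end caps. Origin at the centre of its underside, z up. About 0.12 kg, loose.
- disc_left: fixed flat cork disc, 100 mm across, 4 mm thick, lying on the bench; origin at the centre of its underside. The three discs are alike and lie in a rough row from left (+y) to right (-y) in the front half of the bench, nearest the robot; this is the left one.
- disc_mid: fixed flat cork disc, 100 mm across, 4 mm thick, lying on the bench; origin at the centre of its underside. The three discs are alike and lie in a rough row from left (+y) to right (-y) in the front half of the bench, nearest the robot; this is the middle one; its x axis is the robot's forward direction.
- disc_right: fixed flat cork disc, 100 mm across, 4 mm thick, lying on the bench; origin at the centre of its underside. The three discs are alike and lie in a rough row from left (+y) to right (-y) in the front half of the bench, nearest the robot; this is the right one.
- gauge: vacuum gauge, fixed: dark steel block 75 mm square, 22 mm high, with a tilted round white dial 68 mm across above it, 95 mm high in all. Origin at the centre of its underside. Stands at either the left (+y) or the right (-y) end of the row, 0.12 to 0.25 m beyond the end disc; a plain 90 mm wide carton stands at the other end.
There are look-alikes about, which are no part of the job. What is shaped like the flange but pink is not meant. Leave any turquoise look-alike of the elbow alone.

How it is judged:
By the outcome, as a careful person would: the job done as asked, in the order asked, and still so for the second after the job is handed in, with the robot touching nothing.
It also fails if it takes over 128 s, if anything falls off the work surface, if the arm or the gripper's body presses on something with over 40 N, if the wrist force passes 120 N, or if a joint passes its speed limit or range.

## Working session

There is one attempt and no reset: what is moved stays moved. The work goes in short steps, Python scripts to look and compute and a tool call to move; the robot and the scene stay as the last step left them, time stands still between calls to the robot, and variables do not carry over. Pictures are saved under pics/ and viewed, at most 14 in all, crops included, and the job is handed in when it is done.

Besides the shell and the picture viewer there is one more tool, called after "Call:" as name(argument=value, ...) on one line, values as JSON. apply_moves: Moves the arm, as the interface text tells. Its arguments: {"type":"object","properties":{"plan":{"type":"array","items":{"type":"array"}},"claw":{"type":"number"},"squeeze":{"type":"number"}},"required":["plan"]}

```bash
ls; mkdir -p pics; cat > h.py <<'E'
import numpy as np, cv2
from station import env, get_image, camera_model, order
def cam(n):
    c=camera_model(n); return np.array(c["intrinsics"]),np.array(c["R"]),np.array(c["t"]).ravel()
def cloud(n,depth,c=None):
    K,R,t=c or cam(n); v,u=np.indices(depth.shape)
    p=np.stack([(u-K[0,2])/K[0,0]*depth,(v-K[1,2])/K[1,1]*depth,depth],-1)
    return (p-t)@R
def ray(c,u,v,z):
    K,R,t=c; o=-R.T@t; d=R.T@np.array([(u-K[0,2])/K[0,0],(v-K[1,2])/K[1,1],1]); return o+d*(z-o[2])/d[2]
E
python3 - <<'E'
from h import *
print(env.sense())
for n in("scene","side"):
    c=cam(n); im,d=get_image(n); cv2.imwrite(f"pics/{n}0.png",im); np.savez(f"{n}0.npz",im=im,d=d)
    K,R,t=c; print(n,-R.T@t,R[2],K[0,0], (d==0).mean())
E
```

```text
pics
{'time': 0.0, 'joint_pos': array([ 1.18680899,  0.53724167, -0.0044346 ,  1.53888108,  0.00256886,
        1.06732711, -0.07121409]), 'joint_velocities': array([-0.00036717, -0.0002117 , -0.00121506, -0.00043727, -0.00055861,
       -0.00099251,  0.00055314]), 'joint_torque': array([ 6.41603692e-04, -5.83410180e+01,  1.04879938e+00, -2.59108400e+01,
        1.23080591e-02,  9.34724958e-03,  7.66563772e-06]), 'tcp_pos': array([ 202.88468338, -616.83461321,  230.36111402]), 'tool_rot': array([-3.13974434e+00,  1.10112549e-04,  3.17826809e-01]), 'wrist_force': array([ 0.50869125,  0.19538269, -0.54765271]), 'torque': array([-0.00610814,  0.02084826, -0.01649039]), 'grasp_force': 0.0, 'finger_gap': 1.0018645376370483}
scene [1.41995555e+03 1.49840478e-01 6.19064510e+02] [-0.8341284  -0.02636099 -0.55094003] 382.0069668561396 0.00403125
side [392.04305101 699.20298742 656.22232358] [ 0.18806405 -0.75634602 -0.62655615] 371.5564701875222 0.0040390625
```

View pics/scene0.png

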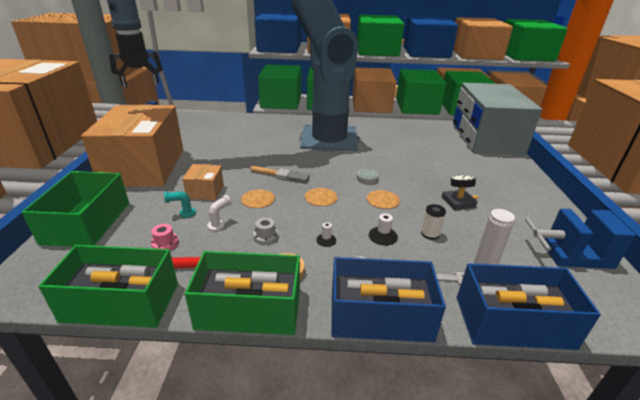

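View pics/side0.png

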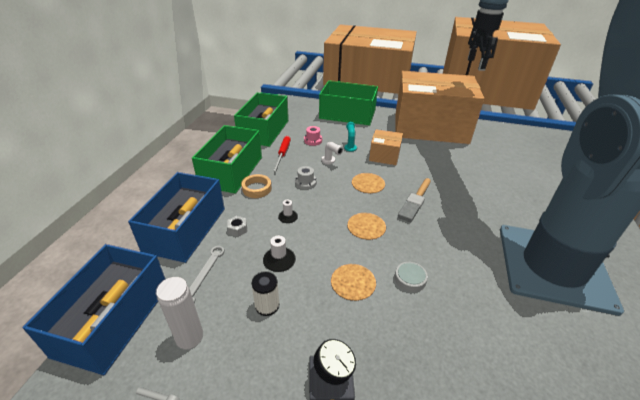

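The scene view looks towards the robot, so right in the image is +y. It shows the gauge at (460,190), on the left (+y) end. The discs are at (258,198), (321,197) and (383,199), the flange at (264,230) and the elbow at (218,212). The pads are at (326,233) for the small one and (384,229) for the large one, and the filter is at (433,221). In the side view the same things are at: discs (354,282), (367,225), (368,183), pads (279,255) and (288,211), flange (306,177), elbow (332,153), filter (265,293).

```bash
cat >> h.py <<'E'
from scipy.optimize import least_squares
def fit(P,r):
    f=lambda c:np.hypot(P[:,0]-c[0],P[:,1]-c[1])-r
    s=least_squares(f,np.median(P[:,:2],0)-0,loss="soft_l1",f_scale=2); return s.x,np.median(abs(f(s.x)))
E
python3 - <<'E'
from h import *
D={n:np.load(n+"0.npz") for n in("scene","side")}
C={n:cloud(n,D[n]["d"]) for n in D}
seeds={"scene":dict(dl=(383,199),dm=(321,197),dr=(258,198),flange=(264,230),elbow=(218,212),ps=(326,233),pl=(384,229),filt=(433,221)),
"side":dict(dl=(354,282),dm=(367,225),dr=(368,183),flange=(306,177),elbow=(331,153),ps=(288,211),pl=(279,255),filt=(265,293))}
for n in D:
    g=C[n][210:215,150:600] if n=="scene" else C[n][300:320,420:480]
    print(n,"bench z",np.median(C[n][240:246,280:310,2]) if n=="scene" else np.median(C[n][240:260,420:450,2]))
    hsv=cv2.cvtColor(D[n]["im"],cv2.COLOR_BGR2HSV)
    m=cv2.inRange(hsv,(5,110,120),(22,255,255))
    for k in("dl","dm","dr"):
        u,v=seeds[n][k]; nl,L,st,ce=cv2.connectedComponentsWithStats(m); l=L[v,u]
        P=C[n][L==l]; cn=max(cv2.findContours((L==l).astype(np.uint8),0,1)[0],key=len).reshape(-1,2)
        c=cam(n); Q=np.array([ray(c,a,b,4) for a,b in cn])
        mec=cv2.minEnclosingCircle(Q[:,:2].astype(np.float32))
        print(n,k,"z",np.median(P[:,2]).round(1),"depth mean",P[:,:2].mean(0).round(1),"ray circle",mec,st[l])
info=dict(flange=(24,20,44),elbow=(12,12,42),ps=(12,20,47),pl=(17,27,59),filt=(25,10,75))
allP=[C["scene"].reshape(-1,3),C["side"].reshape(-1,3)]
for k,(r,z0,z1) in info.items():
    c0=None
    for i,n in enumerate(D):
        u,v=seeds[n][k]; q=C[n][v-4:v+5,u-4:u+5].reshape(-1,3); c=np.median(q[q[:,2]>8],0)
        S=allP[i]; near=np.hypot(*(S[:,:2]-c[:2]).T)<r+22
        B=S[near&(S[:,2]>z0)&(S[:,2]<z1)]; o,e=fit(B,r)
        near=np.hypot(*(S[:,:2]-o).T)<r+3; top=np.percentile(S[near][:,2],[90,98])
        T=S[near]; T=T[T[:,2]>top[1]-4]
        print(k,n,"seed",c.round(0),len(B),"fit",o.round(1),"res",e.round(1),"top",top.round(1),"topmean",T.mean(0).round(1))
E
```

```text
scene bench z 0.4534348243981584
scene dl z 4.5 depth mean [450.3 169.9] ray circle ((445.5080261230469, 170.7948760986328), 50.415802001953125) [367 190  33  19 464]
scene dm z 4.4 depth mean [452.8 -16.6] ray circle ((446.58978271484375, -16.08819007873535), 50.014244079589844) [305 188  32  18 458]
scene dr z 4.5 depth mean [ 473.8 -203.3] ray circle ((471.760986328125, -203.0572509765625), 50.0186882019043) [241 190  33  18 475]
side bench z 1.5216976176672905
side dl z 5.2 depth mean [442.4 174. ] ray circle ((442.61370849609375, 170.47622680664062), 49.59901428222656) [ 331  264   45   37 1259]
side dm z 5.2 depth mean [443.3 -13.8] ray circle ((444.2022705078125, -16.178401947021484), 49.678401947021484) [348 213  38  27 782]
side dr z 5.4 depth mean [ 467.9 -193.3] ray circle ((469.48907470703125, -203.92759704589844), 49.54580307006836) [352 173  33  20 506]
flange scene seed [ 670. -151.   39.] 141 fit [ 647.1 -153.1] res 0.8 top [47.2 48.1] topmean [ 650.  -153.2   46.5]
flange side seed [ 640. -134.   38.] 112 fit [ 648.1 -155.1] res 0.8 top [48.4 49.3] topmean [ 646.8 -1
[... 170 characters left out ...]
 [ 613.9 -293.9] res 1.1 top [64.3 72.9] topmean [ 607.1 -285.3   72.1]
ps scene seed [660.   4.  30.] 80 fit [649.4   4. ] res 0.6 top [50.5 51.4] topmean [651.9   3.5  49.9]
ps side seed [645.  12.  26.] 75 fit [650.6   2.2] res 0.8 top [51.4 52.8] topmean [650.2   3.2  51. ]
pl scene seed [637. 150.  34.] 133 fit [621.2 151.9] res 0.5 top [62.6 64.1] topmean [623.9 151.2  62.3]
pl side seed [615. 166.  31.] 147 fit [622.3 150.4] res 0.5 top [63.7 65.2] topmean [621.9 152.1  63.2]
filt scene seed [625. 272.  58.] 413 fit [601.5 279.3] res 0.9 top [80.4 81.7] topmean [605.6 278.3  80.3]
filt side seed [594. 299.  73.] 490 fit [603.8 276.5] res 0.6 top [81.6 82.5] topmean [602.6 279.   80.8]
```

The two views agree within about 2 mm, and heights, radii and reach all match the text. Next I check obstacles along the path and the elbow's heading, then print the first move.

```bash
cat >> h.py <<'E'
def go(x,y,z,yaw=None,quiet=0):
    s=env.sense(); p=np.array(s["tcp_pos"]); r=s["tool_rot"]; psi=r[2]
    d=np.array([x,y,z])-p; c,q=np.cos(psi),np.sin(psi)
    sh=np.array([d[0]*c+d[1]*q, d[0]*q-d[1]*c, -d[2]])/30
    print("t",round(s["time"],2),"at",p.round(1),np.round(r,3),"F",np.round(s["wrist_force"],1),"gap",round(s["finger_gap"]*85.4,1),"gf",round(s["grasp_force"],1))
    print("shift",sh.round(3),"turn",None if yaw is None else round(-np.degrees((yaw-psi+np.pi/2)%np.pi-np.pi/2)/5,2))
E
python3 - <<'E'
from h import *
A=[]
for n in("scene","side"):
    D=np.load(n+"0.npz"); A.append(cloud(n,D["d"]).reshape(-1,3))
S=np.vstack(A)
ang=lambda c,s:[np.degrees(np.arctan2(*(P[:,:2].mean(0)-c)[::-1])) for X in s for P in [X[(X[:,2]>50)&(X[:,2]<78)&(np.hypot(*(X[:,:2]-c).T)<62)&(np.hypot(*(X[:,:2]-c).T)>20)]]]
e=np.array([613,-293.]); print("elbow arm heading deg",ang(e,A))
H={}
for p in S:
    if 100<p[0]<800 and -700<p[1]<450 and 0<p[2]<600:
        k=(int(p[0]//50),int(p[1]//50)); H[k]=max(H.get(k,0),p[2])
print("cols x",[i*50 for i in range(2,16)])
for j in range(8,-14,-1): print(j*50,[int(H.get((i,j),-1)) for i in range(2,16)])
go(622,151.5,231,0)
E
```

```text
elbow arm heading deg [np.float64(134.14388878726814), np.float64(140.34176837187232)]
cols x [100, 150, 200, 250, 300, 350, 400, 450, 500, 550, 600, 650, 700, 750]
400 [3, 3, 3, 3, 2, 24, 91, 94, 4, 4, 4, 135, 152, 3]
350 [4, 5, 4, 5, 4, 4, 89, 94, 4, 4, 3, 152, 153, 4]
300 [5, 4, 4, 4, 4, 4, 20, 4, 3, 82, 81, 5, 4, 10]
250 [5, 4, 4, 5, 4, 4, 4, 4, 4, 84, 83, 3, 4, 10]
200 [4, 4, 4, 4, 4, 4, 8, 7, 4, 4, 4, 4, 4, 11]
150 [4, 4, 4, 24, 27, 7, 8, 8, 4, 20, 65, 14, 3, 10]
100 [14, 4, 4, 26, 28, 27, 7, 7, 4, 22, 66, 13, 26, 26]
50 [16, 4, 4, 5, 24, 4, 4, 3, 4, 3, 4, 4, 28, 28]
0 [16, 6, 5, 4, 4, 4, 8, 8, 4, 4, 52, 52, 4, 4]
-50 [16, 6, 4, 5, 4, 7, 7, 8, 4, 4, 53, 52, 22, 27]
-100 [16, 4, 6, 4, 20, 21, 8, 7, 4, 5, 4, 4, 28, 28]
-150 [15, 5, 6, 4, 24, 22, 5, 4, 4, 4, 49, 50, 27, 29]
-200 [6, 4, 5, 4, 24, 4, 7, 8, 7, 4, 49, 50, 17, 18]
-250 [5, 4, 6, 20, 23, 4, 8, 8, 7, 4, 5, 3, 4, 18]
-300 [5, 4, 5, 19, 20, 5, 4, 6, 4, 76, 75, 4, 4, 27]
-350 [5, 5, 6, 4, 5, 73, 74, 74, 5, 9, 60, 4, 5, 29]
-400 [5, 5, 6, 4, 4, 73, 74, 75, 60, 74, 3, 50, 50, 27]
-450 [5, 5, 4, 4, 5, 73, 73, 74, 9, 78, 5, 49, 50, 4]
-500 [5, 6, 6, 5, 6, 5, 4, 3, 6, 4, 4, 5, 5, 6]
-550 [6, 350, 174, 174, 174, 175, 173, 3, 5, 5, 4, 5, 4, 5]
-600 [6, 491, 493, 174, 175, 175, 175, 5, 102, 102, 104, 103, 102, 4]
-650 [5, 440, 494, 479, 175, 174, 174, 4, 102, -1, -1, -1, 105, 4]
t 0.1 at [ 202.9 -616.9  230.5] [-3.14   0.     0.318] F [-1.   0.3  0.1] gap 85.4 gf 0.0
shift [ 2.1276e+01 -1.9963e+01 -1.6000e-02] turn 3.64
```

Call:
apply_moves(plan=[[[1.2, -1.1, 0], 0], [[2.6, -2.4, 0], 0], [[4, -3.75, 0], 0], [[5.4, -5.1, 0], 0], [[6.8, -6.4, 0], 0]])

```text
time: 0.72
tcp_pos: [337.4, -369.4, 231.1]
tool_rot: [-3.141, 0.0, 0.318]
wrist_force: [1.3, -0.1, -1.0]
finger_gap: 0.999
grasp_force: 0.0
```

Call:
apply_moves(plan=[[[1.4, -1.3, 0], 0], [[2.8, -2.6, 0], 0], [[4.2, -3.95, 0], 0], [[5.6, -5.3, 0], 0], [[7, -6.6, 0], 0]])

```text
time: 1.35
tcp_pos: [474.9, -115.9, 231.2]
tool_rot: [3.142, 0.0, 0.318]
wrist_force: [1.0, -0.3, 0.0]
finger_gap: 0.997
grasp_force: 0.0
```

Call:
apply_moves(plan=[[[1.4, -1.3, 0], 0], [[2.8, -2.6, 0], 1], [[4.2, -3.95, 0], 2], [[5.6, -5.3, 0], 3], [[7, -6.6, 0], 3.6]])

```text
time: 1.98
tcp_pos: [612.6, 137.7, 230.9]
tool_rot: [3.141, 0.001, 0.002]
wrist_force: [0.4, -0.1, 0.6]
finger_gap: 0.999
grasp_force: 0.0
```

```bash
python3 -c "
from h import *
go(622,151.5,110,0)
c=cam('wrist');im,d=get_image('wrist');cv2.imwrite('pics/w1.png',im);print(-c[1].T@c[2],c[1][2])"
```

```text
t 1.98 at [612.6 137.7 230.9] [3.141e+00 1.000e-03 2.000e-03] F [ 0.4 -0.1  0.6] gap 85.3 gf 0.0
shift [ 0.315 -0.459  4.029] turn 0.02
[695.87772402 137.54993246 373.17452007] [-0.32507266  0.0013718  -0.94568805]
```

```bash
cat >> h.py <<'E'
def wfit(cx,cy,r,z0,z1,n="wrist"):
    c=cam(n); im,d=get_image(n); S=cloud(n,d,c).reshape(-1,3)
    near=np.hypot(S[:,0]-cx,S[:,1]-cy)<r+20
    B=S[near&(S[:,2]>z0)&(S[:,2]<z1)]; N=S[near]
    T=N[N[:,2]>z1]
    print(n,len(B),"side fit",fit(B,r) if len(B)>20 else None,"top",len(T),T.mean(0).round(1) if len(T) else None, "top circle",cv2.minEnclosingCircle(T[:,:2].astype(np.float32)) if len(T)>5 else None)
    return im,d,c
E
python3 -c "
from h import *
wfit(622,151.5,17,27,58)"
```

```text
wrist 121 side fit (array([621.86026618, 152.8444051 ]), np.float64(0.14618039895017532)) top 14842 [627.6 151.1 302.4] top circle ((622.1241455078125, 151.507568359375), 36.973358154296875)
```

View pics/w1.png

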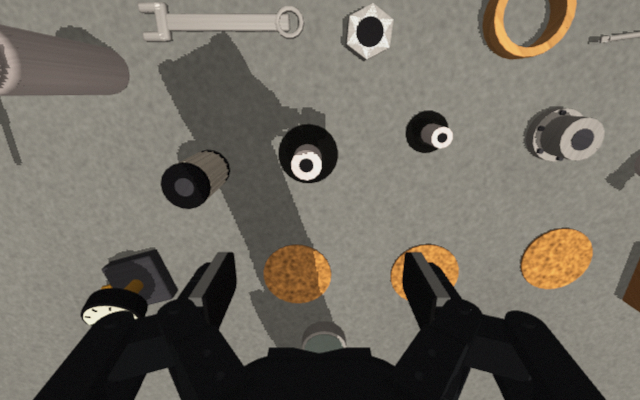

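The wrist view shows the large pad's neck top at (306,165), and both fingers clear of everything. All three views agree on (622,152). I align over it and descend.

Call:
apply_moves(plan=[[[0.31, -0.47, 1], 0], [[0.31, -0.47, 2.6], 0], [[0.31, -0.47, 4.2], 0], [[0.31, -0.47, 5.6], 0], [[0.31, -0.47, 6.7], 0]])

```text
time: 2.7
tcp_pos: [620.2, 149.5, 27.9]
tool_rot: [3.141, 0.002, 0.004]
wrist_force: [0.2, -0.6, 0.6]
finger_gap: 1.002
grasp_force: 0.0
```

Call:
apply_moves(plan=[[[0, 0, 0], 0], [[0, 0, 0], 0], [[0, 0, 0], 0], [[0, 0, 0], 0], [[0, 0, 0], 0]], claw=20, squeeze=40)

```text
time: 3.32
tcp_pos: [622.9, 150.7, 32.4]
tool_rot: [-3.141, -0.003, 0.004]
wrist_force: [-0.9, 0.3, 6.8]
finger_gap: 0.385
grasp_force: 40.1
```

```bash
python3 -c "
from h import *
go(444.5,170.5,110,0)"
```

```text
t 3.33 at [622.9 150.7  32.4] [-3.141e+00 -3.000e-03  4.000e-03] F [-0.9  0.3  6.8] gap 32.9 gf 40.1
shift [-5.944 -0.681 -2.588] turn 0.04
```

Call:
apply_moves(plan=[[[0, 0, -0.6], 0], [[0, 0, -1.3], 0], [[0, 0, -2], 0], [[0, 0, -2.6], 0], [[0, 0, -2.6], 0]])

```text
time: 3.95
tcp_pos: [622.6, 150.6, 110.4]
tool_rot: [-3.141, -0.003, 0.004]
wrist_force: [1.1, -0.2, -1.7]
finger_gap: 0.386
grasp_force: 39.9
```

```bash
python3 -c "
from h import *
go(444.5,170.5,110,0)
im,d,c=wfit(622,151.5,17,90,140)
cv2.imwrite('pics/w2.png',im);np.savez('w2.npz',d=d,im=im)
S=cloud('wrist',d,c).reshape(-1,3)
print(np.histogram(S[(np.hypot(S[:,0]-622,S[:,1]-151)<40)][:,2],bins=range(-5,160,8)))
"
```

```text
t 3.95 at [622.6 150.6 110.4] [-3.141e+00 -3.000e-03  4.000e-03] F [ 1.1 -0.2 -1.7] gap 32.9 gf 39.9
shift [-5.936 -0.684  0.014] turn 0.04
wrist 8714 side fit (array([624.96683918, 150.83380644]), np.float64(3.52474623364445)) top 18857 [634.  151.2 179.8] top circle ((622.1686401367188, 151.5104217529297), 36.988548278808594)
(array([1935,    0,    0,    0,    0,    0,    0,    0,    0,    0,  644,
       2547, 1995,  869,  375,  765,  973, 1430, 3959, 1105]), array([ -5,   3,  11,  19,  27,  35,  43,  51,  59,  67,  75,  83,  91,
        99, 107, 115, 123, 131, 139, 147, 155]))
```

View pics/w2.png

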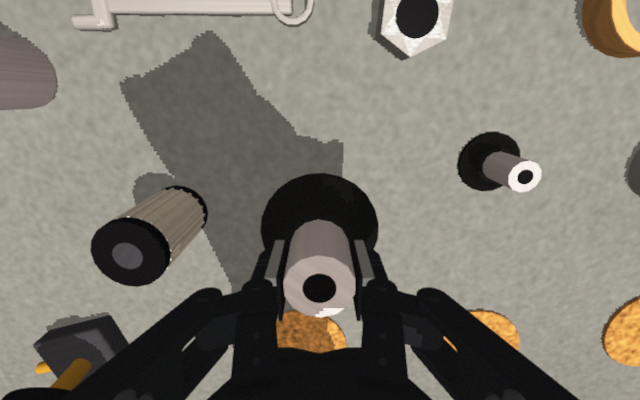

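The pad is held upright: its foot is at (320,225) and its neck top at (320,285). I measure its offset in the tool frame.

```bash
cat >> h.py <<'E'
def held(r,z0,z1,im,d,c,p):
    """bright round part in the grip: centre minus TCP (world xy), z band relative to TCP"""
    S=cloud("wrist",d,c); g=im.min(-1)>70
    m=g&(np.hypot(S[...,0]-p[0],S[...,1]-p[1])<r+12)&(S[...,2]>p[2]+z0)&(S[...,2]<p[2]+z1)
    m=cv2.erode(m.astype(np.uint8),np.ones((3,3)))>0
    B=S[m]; o,e=fit(B,r); print("held n",len(B),"off",(o-p[:2]).round(2),"res",e.round(2))
    return o-p[:2]
E
python3 - <<'E'
from h import *
D=np.load("w2.npz"); p=env.sense()["tcp_pos"]; c=cam("wrist")
for z in((-8,12),(0,20),(-8,25)): held(17,*z,D["im"],D["d"],c,p)
S=cloud("wrist",D["d"],c); print("foot bottom z pct",np.percentile(S[180:215,300:340,2],[2,10,50]), "top",S[285,300],S[250,320])
# disc positions by rays from wrist
E
```

```text
held n 654 off [-0.95  0.23] res 0.19
held n 884 off [-0.78  0.26] res 0.3
held n 1544 off [-0.83  0.25] res 0.27
foot bottom z pct [82.4677122  83.91881676 90.87620954] top [622.0952118  158.86069819 138.12344552] [637.68218941 149.81262096 133.74980967]
```

Call:
apply_moves(plan=[[[-0.8, -0.1, 0], 0], [[-2.2, -0.3, 0], 0], [[-3.8, -0.45, 0], 0], [[-5.2, -0.6, 0], 0], [[-5.91, -0.68, 0], 0]])

```text
time: 4.62
tcp_pos: [440.7, 169.7, 107.4]
tool_rot: [3.14, 0.003, 0.005]
wrist_force: [0.7, 0.4, -0.6]
finger_gap: 0.38
grasp_force: 39.9
```

```bash
cat >> h.py <<'E'
def discs(n="wrist",im=None,c=None):
    if im is None: c=cam(n); im,_=get_image(n)
    m=cv2.inRange(cv2.cvtColor(im,cv2.COLOR_BGR2HSV),(5,110,60),(22,255,255))
    for cn in cv2.findContours(m,0,1)[0]:
        if cv2.contourArea(cn)<250: continue
        Q=np.array([ray(c,a,b,4) for a,b in cn.reshape(-1,2)]); 
        q=np.array([k for k,(a,b) in zip(Q,cn.reshape(-1,2)) if 2<a<637 and 2<b<397])
        o,e=fit(q,50); print(n,"disc",o.round(1),"res",e.round(2),len(q))
E
python3 - <<'E'
from h import *
go(445.4,170.2,40,0)
c=cam("wrist"); im,d=get_image("wrist"); cv2.imwrite("pics/w3.png",im)
held(17,-8,25,im,d,c,env.sense()["tcp_pos"])
discs("wrist",im,c)
E
```

```text
t 4.62 at [440.7 169.7 107.4] [3.14e+00 3.00e-03 5.00e-03] F [ 0.7  0.4 -0.6] gap 32.5 gf 39.9
shift [ 0.155 -0.016  2.246] turn 0.06
held n 1362 off [1.34 0.03] res 0.2
wrist disc [482.4 413.1] res 5.81 74
wrist disc [443.9 -15.6] res 0.78 316
wrist disc [440.4 170.1] res 1.51 302
```

View pics/w3.png

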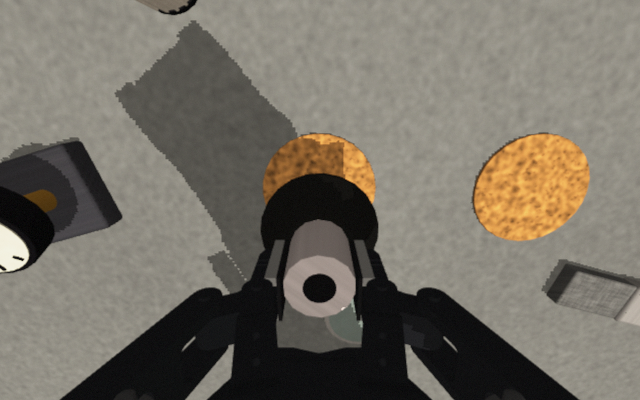

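The pad's foot at (320,225) hangs just over the left disc, and the middle disc shows at (531,187). The arm was still swinging when I took it, so I lower partway, settle and measure again.

Call:
apply_moves(plan=[[[0, 0, 0.5], 0], [[0, 0, 1], 0], [[0, 0, 1.5], 0], [[0, 0, 1.8], 0], [[0, 0, 1.8], 0]])

```text
time: 5.3
tcp_pos: [443.5, 169.8, 53.3]
tool_rot: [3.141, 0.002, 0.004]
wrist_force: [-0.4, 0.7, -0.8]
finger_gap: 0.387
grasp_force: 39.9
```

```bash
cat >> h.py <<'E'
def arc(n,im,c,cx,cy,r=50,z=4,tol=8):
    "disc centre from the edge pixels lying near the expected circle, others (occlusions) rejected"
    m=cv2.inRange(cv2.cvtColor(im,cv2.COLOR_BGR2HSV),(5,110,60),(22,255,255))
    Q=np.array([ray(c,a,b,z)[:2] for cn in cv2.findContours(m,0,1)[0] for a,b in cn.reshape(-1,2) if 2<a<637 and 2<b<397])
    o=np.array([cx,cy],float)
    for t in(tol,4,2.5):
        k=Q[abs(np.hypot(*(Q-o).T)-r)<t]; o,e=fit(k,r)
    print(n,"arc",o.round(1),"n",len(k),"res",e.round(2))
E
python3 - <<'E'
from h import *
env.sense(); c=cam("wrist"); im,d=get_image("wrist"); p=env.sense()["tcp_pos"]; c=cam("wrist"); im,d=get_image("wrist")
held(17,-8,25,im,d,c,p)
arc("wrist",im,c,444.5,170.5); arc("wrist",im,c,444.5,-16)
for n in("scene","side"):
    c=cam(n); im,_=get_image(n)
    for q in((444.5,170.5),(445,-16),(470.5,-203.5)): arc(n,im,c,*q)
go(445.4,170.2,38,0)
E
```

```text
held n 1357 off [-0.98  0.25] res 0.19
wrist arc [442.2 170.1] n 269 res 0.49
wrist arc [444.3 -15.6] n 304 res 0.56
scene arc [443.3 171.1] n 38 res 1.56
scene arc [445.8 -16. ] n 40 res 1.58
scene arc [ 471.2 -203.5] n 36 res 1.6
side arc [443.4 168.2] n 66 res 0.82
side arc [446.1 -17.6] n 31 res 0.72
  return _methods._mean(a, axis=axis, dtype=dtype,
  ret = um.true_divide(
Traceback (most recent call last):
  File "h.py", line 49, in arc
    k=Q[abs(np.hypot(*(Q-o).T)-r)<t]; o,e=fit(k,r)
                                          ~~~^^^^^
  File "h.py", line 14, in fit
    s=least_squares(f,np.median(P[:,:2],0)-0,loss="soft_l1",f_scale=2); return s.x,np.median(abs(f(s.x)))
ValueError: Initial guess is outside of provided bounds
```

```bash
python3 -c "
from h import *
go(444.5,170.1,38,0)"
```

```text
t 5.5 at [444.4 170.2  54.7] [-3.141e+00 -1.000e-03  4.000e-03] F [-0.1  0.3 -1.3] gap 32.8 gf 39.9
shift [0.004 0.002 0.557] turn 0.04
```

Call:
apply_moves(plan=[[[0, 0, 0.2], 0], [[0, 0, 0.4], 0], [[0, 0, 0.5], 0], [[0, 0, 0.5], 0], [[0, 0, 0.5], 0]])

```text
time: 6.12
tcp_pos: [444.0, 170.1, 39.3]
tool_rot: [-3.142, -0.0, 0.004]
wrist_force: [-0.0, -0.4, -0.7]
finger_gap: 0.386
grasp_force: 39.9
```

Call:
apply_moves(plan=[[[0, 0, 0.05], 0], [[0, 0, 0.05], 0], [[0, 0, 0.05], 0]])

```text
time: 6.5
tcp_pos: [444.0, 170.0, 37.8]
tool_rot: [3.142, 0.0, 0.004]
wrist_force: [0.4, 0.1, -0.8]
finger_gap: 0.387
grasp_force: 39.9
```

Call:
apply_moves(plan=[[[0, 0, 0.05], 0], [[0, 0, 0.05], 0], [[0, 0, 0.05], 0]])

```text
time: 6.88
tcp_pos: [444.0, 170.0, 36.3]
tool_rot: [-3.142, -0.0, 0.004]
wrist_force: [-0.3, 0.0, 1.6]
finger_gap: 0.388
grasp_force: 40.0
```

Call:
apply_moves(plan=[[[0, 0, 0.05], 0], [[0, 0, 0.05], 0], [[0, 0, 0.05], 0]])

```text
time: 7.25
tcp_pos: [444.0, 170.0, 36.2]
tool_rot: [3.141, -0.0, 0.004]
wrist_force: [-6.5, -3.0, 22.9]
finger_gap: 0.388
grasp_force: 42.2
```

Call:
apply_moves(plan=[[[0, 0, -0.05], 0], [[0, 0, -0.05], 0]])

```text
time: 7.5
tcp_pos: [444.0, 170.0, 36.3]
tool_rot: [-3.141, -0.0, 0.004]
wrist_force: [-1.5, 0.1, 4.9]
finger_gap: 0.388
grasp_force: 40.2
```

Call:
apply_moves(plan=[[[0, 0, 0], 0], [[0, 0, 0], 0], [[0, 0, 0], 0], [[0, 0, 0], 0], [[0, 0, -0.1], 0]], claw=85)

```text
time: 8.12
tcp_pos: [443.8, 169.9, 39.2]
tool_rot: [3.141, 0.0, 0.004]
wrist_force: [-1.0, 0.7, -0.0]
finger_gap: 0.992
grasp_force: 0.0
```

Call:
apply_moves(plan=[[[0, 0, -0.5], 0], [[0, 0, -1.5], 0], [[0, 0, -3], 0], [[0, 0, -3.6], 0], [[0, 0, -3.6], 0]])

```text
time: 8.75
tcp_pos: [445.2, 170.4, 149.3]
tool_rot: [-3.14, -0.004, 0.003]
wrist_force: [-0.4, 0.2, -0.4]
finger_gap: 0.995
grasp_force: 0.0
```

```bash
python3 -c "
from h import *
p=env.sense()['tcp_pos']
c=cam('wrist');im,d=get_image('wrist');np.savez('w4.npz',im=im,d=d)
S=cloud('wrist',d,c); m=(im.min(-1)>70)&(abs(S[...,2]-48)<16)&(np.hypot(S[...,0]-444,S[...,1]-170)<32)
print('wrist pad',fit(S[m],17),m.sum()); arc('wrist',im,c,443.5,170.4)
for n in('scene','side'):
    c=cam(n);im,d=get_image(n);S=cloud(n,d,c); m=(abs(S[...,2]-48)<13)&(np.hypot(S[...,0]-444,S[...,1]-170)<32)
    print(n,'pad',fit(S[m],17),m.sum()); arc(n,im,c,443.5,170.4)
go(650,3,110,0)"
```

```text
wrist pad (array([443.04155752, 170.61784086]), np.float64(0.14651996671058143)) 326
wrist arc [442.9 170.2] n 268 res 1.0
scene pad (array([442.45900331, 170.01298886]), np.float64(0.8962296366515652)) 90
scene arc [443.7 171.6] n 33 res 1.14
side pad (array([443.70107771, 168.35856583]), np.float64(0.4105538683957679)) 130
side arc [443.7 168.6] n 71 res 0.89
t 8.9 at [443.4 169.7 146.7] [3.141e+00 1.000e-03 4.000e-03] F [-0.1 -0.3 -0.1] gap 85.3 gf 0.0
shift [6.867 5.581 1.224] turn 0.04
```

Placed to about 1 mm on all three views. Next is the small pad.

Call:
apply_moves(plan=[[[1, 0.8, 0], 0], [[2.4, 1.95, 0], 0], [[3.9, 3.2, 0], 0], [[5.5, 4.5, 0], 0], [[6.87, 5.58, 0], 0]])

```text
time: 9.52
tcp_pos: [651.4, 1.2, 145.6]
tool_rot: [3.141, 0.002, 0.003]
wrist_force: [0.4, 0.2, -0.6]
finger_gap: 0.996
grasp_force: 0.0
```

Call:
apply_moves(plan=[[[0, 0, 0.8], 0], [[0, 0, 2], 0], [[0, 0, 3], 0], [[0, 0, 3], 0], [[0, 0, 3], 0]])

```text
time: 10.15
tcp_pos: [651.0, 3.5, 57.7]
tool_rot: [-3.142, -0.0, 0.004]
wrist_force: [0.3, 0.0, 0.1]
finger_gap: 0.994
grasp_force: 0.0
```

```bash
python3 -c "
from h import *
get_image('scene')
wfit(650,3,12,20,46)
go(650,3,24,0)"
```

```text
wrist 575 side fit (array([649.94353788,   4.04717965]), np.float64(0.16675686609938012)) top 11365 [663.1   3.1 133. ] top circle ((665.69873046875, 3.223912239074707), 27.439870834350586)
t 10.25 at [651.7   3.5  58.6] [-3.141e+00 -2.000e-03  4.000e-03] F [-0.5 -1.   0.5] gap 85.0 gf 0.0
shift [-0.057  0.017  1.155] turn 0.04
```

Call:
apply_moves(plan=[[[-0.05, 0, 0.5], 0], [[-0.05, 0, 1], 0], [[-0.05, 0, 1.15], 0], [[-0.05, 0, 1.15], 0], [[-0.05, 0, 1.15], 0]])

```text
time: 10.88
tcp_pos: [649.5, 3.4, 23.0]
tool_rot: [-3.142, -0.001, 0.004]
wrist_force: [-0.5, 0.1, 0.1]
finger_gap: 0.995
grasp_force: 0.0
```

Call:
apply_moves(plan=[[[0, 0, 0], 0], [[0, 0, 0], 0], [[0, 0, 0], 0], [[0, 0, 0], 0], [[0, 0, 0], 0]], claw=12, squeeze=30)

```text
time: 11.5
tcp_pos: [649.4, 3.3, 23.0]
tool_rot: [3.142, -0.0, 0.004]
wrist_force: [-0.6, 0.3, 1.7]
finger_gap: 0.265
grasp_force: 29.4
```

Call:
apply_moves(plan=[[[0, 0, -0.6], 0], [[0, 0, -1.4], 0], [[0, 0, -2.1], 0], [[0, 0, -2.6], 0], [[0, 0, -2.6], 0]])

```text
time: 12.12
tcp_pos: [650.1, 3.4, 102.3]
tool_rot: [-3.142, -0.003, 0.004]
wrist_force: [0.6, -0.4, -1.1]
finger_gap: 0.27
grasp_force: 29.5
```

```bash
python3 -c "
from h import *
get_image('scene')
p=env.sense()['tcp_pos'];c=cam('wrist');im,d=get_image('wrist')
held(12,-3,24,im,d,c,p)
go(470.5,-203.5,100,0)"
```

```text
held n 792 off [0.67 0.28] res 0.19
t 12.22 at [648.7   3.3 100.4] [3.141e+00 1.000e-03 4.000e-03] F [ 0.3  0.7 -0.9] gap 23.2 gf 29.5
shift [-5.966  6.87   0.012] turn 0.04
```

Call:
apply_moves(plan=[[[-0.8, 0.9, 0], 0], [[-2, 2.3, 0], 0], [[-3.3, 3.8, 0], 0], [[-4.7, 5.4, 0], 0], [[-5.8, 6.65, 0], 0]])

```text
time: 12.85
tcp_pos: [473.3, -198.6, 99.9]
tool_rot: [-3.142, 0.002, 0.002]
wrist_force: [0.2, -0.3, -0.1]
finger_gap: 0.269
grasp_force: 29.5
```

Call:
apply_moves(plan=[[[-0.18, 0.23, 0.4], 0], [[-0.18, 0.23, 1], 0], [[-0.18, 0.23, 1.7], 0], [[-0.18, 0.23, 1.9], 0], [[-0.18, 0.23, 1.9], 0]])

```text
time: 13.48
tcp_pos: [470.9, -202.4, 43.1]
tool_rot: [-3.141, 0.001, 0.006]
wrist_force: [-0.0, -0.1, -0.7]
finger_gap: 0.27
grasp_force: 29.5
```

```bash
cat >> h.py <<'E'
def look(r,za,zb,cx,cy,names=("wrist","scene","side"),bright=70,disc=True):
    for n in names:
        c=cam(n);im,d=get_image(n);S=cloud(n,d,c)
        m=(S[...,2]>za)&(S[...,2]<zb)&(np.hypot(S[...,0]-cx,S[...,1]-cy)<r+14)
        if n=="wrist": m&=im.min(-1)>bright
        if m.sum()>15: print(n,"part",fit(S[m],r)[0].round(1),m.sum(),"zmax",S[m][:,2].max().round(1))
        try:
            if disc: arc(n,im,c,cx,cy)
        except Exception as e: print(n,"no arc")
E
python3 -c "
from h import *
get_image('scene')
p=env.sense()['tcp_pos'];print(p)
look(12,p[2]-3,p[2]+24,470.5,-203.5)
go(470.1,-203.8,27,0)"
```

```text
[ 471.18233799 -202.83725434   43.6459383 ]
wrist part [ 472.3 -202.7] 1416 zmax 67.6
wrist arc [ 468.5 -204.8] n 288 res 0.56
scene part [ 472.8 -202.1] 116 zmax 67.5
scene arc [ 469.2 -203.9] n 39 res 1.27
side part [ 471.2 -194.3] 44 zmax 67.3
side arc [ 470.3 -206.7] n 39 res 0.9
t 13.68 at [ 471.2 -203.7   44.3] [ 3.141e+00 -1.000e-03  4.000e-03] F [ 0.7  0.2 -0.8] gap 22.9 gf 29.5
shift [-0.036  0.004  0.577] turn 0.05
```

Call:
apply_moves(plan=[[[-0.08, 0.02, 0.2], 0], [[-0.08, 0.02, 0.4], 0], [[-0.08, 0.02, 0.5], 0], [[-0.08, 0.02, 0.5], 0], [[-0.08, 0.02, 0.5], 0]])

```text
time: 14.3
tcp_pos: [468.3, -204.4, 28.8]
tool_rot: [3.142, -0.0, 0.004]
wrist_force: [-0.5, 0.6, -0.8]
finger_gap: 0.273
grasp_force: 29.5
```

Call:
apply_moves(plan=[[[0, 0, 0.05], 0], [[0, 0, 0.05], 0], [[0, 0, 0.05], 0]])

```text
time: 14.68
tcp_pos: [468.2, -204.3, 27.3]
tool_rot: [3.142, 0.0, 0.004]
wrist_force: [-0.6, 0.1, -0.0]
finger_gap: 0.269
grasp_force: 29.5
```

```bash
python3 -c "
from h import *
look(12,30,52,470,-203.8)
go(470.1,-203.8,27,0)"
```

```text
wrist part [ 469.4 -204.1] 1277 zmax 52.0
wrist arc [ 468.8 -204.8] n 342 res 0.77
scene part [ 470.1 -203.2] 109 zmax 52.0
scene arc [ 469.3 -205. ] n 39 res 1.23
side part [ 467.9 -194.6] 49 zmax 51.0
side arc [ 470.2 -206.7] n 40 res 1.02
t 14.82 at [ 468.2 -204.4   27.3] [ 3.142 -0.     0.004] F [ 0.2 -0.2 -0.9] gap 23.0 gf 29.5
shift [ 0.065 -0.019  0.01 ] turn 0.04
```

Call:
apply_moves(plan=[[[0, 0, 0.03], 0], [[0, 0, 0.05], 0], [[0, 0, 0.05], 0]])

```text
time: 15.2
tcp_pos: [468.3, -204.4, 26.8]
tool_rot: [3.141, -0.0, 0.004]
wrist_force: [-3.9, 1.7, 13.9]
finger_gap: 0.271
grasp_force: 31.1
```

Call:
apply_moves(plan=[[[0, 0, 0], 0], [[0, 0, 0], 0], [[0, 0, 0], 0], [[0, 0, 0], 0], [[0, 0, -0.1], 0]], claw=85)

```text
time: 15.82
tcp_pos: [467.9, -204.2, 28.7]
tool_rot: [-3.141, 0.001, 0.004]
wrist_force: [-0.0, -0.0, -0.0]
finger_gap: 0.998
grasp_force: 0.0
```

Call:
apply_moves(plan=[[[0, 0, -0.5], 0], [[0, 0, -1.5], 0], [[0, 0, -3], 0], [[0, 0, -3.6], 0], [[0, 0, -3.6], 0]])

```text
time: 16.45
tcp_pos: [469.3, -204.9, 138.9]
tool_rot: [3.14, -0.004, 0.003]
wrist_force: [-0.5, 0.5, 0.0]
finger_gap: 0.996
grasp_force: 0.0
```

```bash
python3 -c "
from h import *
get_image('scene');get_image('scene')
look(12,24,48,470,-204)
go(648,-153.7,22,0)"
```

```text
wrist part [ 469.1 -203.7] 178 zmax 47.6
wrist arc [ 469.2 -204.6] n 282 res 0.98
scene part [ 468.4 -204. ] 58 zmax 47.6
scene arc [ 469.4 -204.4] n 39 res 1.41
side part [ 470.  -206.1] 55 zmax 48.0
side arc [ 470.5 -206.6] n 41 res 0.96
t 16.7 at [ 467.4 -204.   135.8] [-3.141e+00  2.000e-03  4.000e-03] F [-0.1  0.4 -0.3] gap 85.3 gf 0.0
shift [ 6.026 -1.654  3.795] turn 0.04
```

Call:
apply_moves(plan=[[[0.8, -0.2, 0], 0], [[2.2, -0.6, 0], 0], [[3.8, -1.05, 0], 0], [[5.3, -1.45, 0.4], 0], [[6.03, -1.65, 1], 0]])

```text
time: 17.32
tcp_pos: [651.2, -152.3, 105.7]
tool_rot: [-3.141, -0.001, 0.006]
wrist_force: [-0.5, 0.4, -0.6]
finger_gap: 0.996
grasp_force: 0.0
```

Call:
apply_moves(plan=[[[0, 0, 0.6], 0], [[0, 0, 1.2], 0], [[0, 0, 1.5], 0], [[0, 0, 1.5], 0], [[0, 0, 1.5], 0]])

```text
time: 17.95
tcp_pos: [649.2, -154.5, 62.6]
tool_rot: [3.141, -0.001, 0.003]
wrist_force: [0.7, -0.4, 0.5]
finger_gap: 0.998
grasp_force: 0.0
```

```bash
python3 -c "
from h import *
get_image('scene');get_image('scene')
look(24,22,42,648,-153.7,disc=False)
go(648,-153.7,23,0)"
```

```text
wrist part [ 647.6 -153.1] 19 zmax 40.2
scene part [ 646.9 -153.5] 114 zmax 41.6
side part [ 648.  -154.8] 93 zmax 42.0
t 18.2 at [ 649.2 -154.2   62.3] [ 3.141e+00 -1.000e-03  4.000e-03] F [-0.5  0.3 -0.6] gap 84.9 gf 0.0
shift [-0.038 -0.017  1.311] turn 0.04
```

Call:
apply_moves(plan=[[[-0.05, -0.02, 0.5], 0], [[-0.05, -0.02, 1], 0], [[-0.05, -0.02, 1.3], 0], [[-0.05, -0.02, 1.3], 0], [[-0.05, -0.02, 1.3], 0]])

```text
time: 18.82
tcp_pos: [647.7, -153.5, 23.0]
tool_rot: [3.142, -0.0, 0.004]
wrist_force: [-0.4, -0.1, 0.8]
finger_gap: 0.997
grasp_force: 0.0
```

Call:
apply_moves(plan=[[[0, 0, 0], 0], [[0, 0, 0], 0], [[0, 0, 0], 0], [[0, 0, 0], 0], [[0, 0, 0], 0]], claw=36, squeeze=60)

```text
time: 19.45
tcp_pos: [647.9, -153.5, 23.6]
tool_rot: [3.142, -0.001, 0.004]
wrist_force: [-2.1, -0.2, 6.1]
finger_gap: 0.539
grasp_force: 62.2
```

Call:
apply_moves(plan=[[[0, 0, -0.5], 0], [[0, 0, -1.2], 0], [[0, 0, -1.9], 0], [[0, 0, -2.4], 0], [[0, 0, -2.4], 0]])

```text
time: 20.08
tcp_pos: [648.6, -153.8, 96.7]
tool_rot: [3.141, -0.003, 0.004]
wrist_force: [0.2, 0.4, -6.5]
finger_gap: 0.535
grasp_force: 62.6
```

```bash
python3 -c "
from h import *
get_image('scene');get_image('scene')
p=env.sense()['tcp_pos'];c=cam('wrist');im,d=get_image('wrist')
held(24,-3,17,im,d,c,p); cv2.imwrite('pics/w5.png',im)
go(444.6,-16,95,0)"
```

```text
return _methods._mean(a, axis=axis, dtype=dtype,
  ret = um.true_divide(
Traceback (most recent call last):
  File "h.py", line 33, in held
    B=S[m]; o,e=fit(B,r); print("held n",len(B),"off",(o-p[:2]).round(2),"res",e.round(2))
                ~~~^^^^^
  File "h.py", line 14, in fit
    s=least_squares(f,np.median(P[:,:2],0)-0,loss="soft_l1",f_scale=2); return s.x,np.median(abs(f(s.x)))
ValueError: Initial guess is outside of provided bounds
```

```bash
python3 -c "
from h import *
p=env.sense()['tcp_pos'];c=cam('wrist');im,d=get_image('wrist');np.savez('w5.npz',im=im,d=d); cv2.imwrite('pics/w5.png',im)
S=cloud('wrist',d,c)
print(S[240,320],im[240,320])
m=(im.min(-1)>40)&(np.hypot(S[...,0]-p[0],S[...,1]-p[1])<40)&(S[...,2]>p[2]-2)&(S[...,2]<p[2]+20)
print(m.sum(), fit(S[m],24)[0]-p[:2] if m.sum()>15 else '')
go(444.6,-16,95,0)"
```

```text
[ 666.27653258 -153.94577646  115.98532295] [104 111 117]
1767 [0.14305541 0.27844972]
t 20.27 at [ 646.5 -153.4   93.8] [-3.141e+00  2.000e-03  4.000e-03] F [-0.4  0.8 -5.1] gap 46.2 gf 62.6
shift [-6.714 -4.606 -0.041] turn 0.04
```

View pics/w5.png

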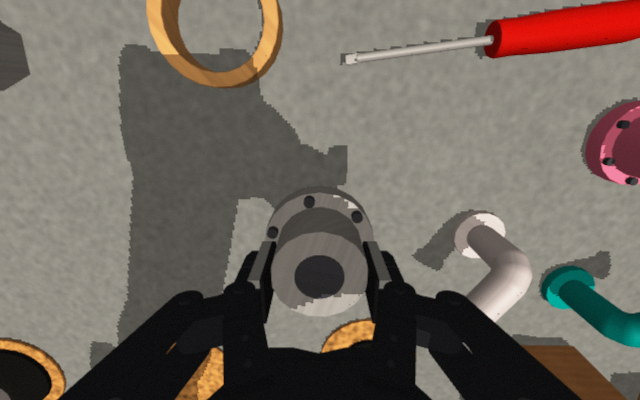

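The flange is gripped level: hub top at (319,280), offset about 0. I carry it to the middle disc.

Call:
apply_moves(plan=[[[-0.7, -0.5, 0], 0], [[-1.9, -1.3, 0], 0], [[-3.4, -2.3, 0], 0], [[-4.9, -3.35, 0], 0], [[-6.2, -4.2, 0], 0]])

```text
time: 20.9
tcp_pos: [458.8, -27.0, 94.4]
tool_rot: [-3.141, 0.001, 0.004]
wrist_force: [1.4, 0.5, -5.0]
finger_gap: 0.539
grasp_force: 62.7
```

Call:
apply_moves(plan=[[[-0.57, -0.41, 0.3], 0], [[-0.57, -0.41, 0.9], 0], [[-0.57, -0.41, 1.5], 0], [[-0.57, -0.41, 1.7], 0], [[-0.57, -0.41, 1.7], 0]])

```text
time: 21.52
tcp_pos: [443.6, -15.9, 43.6]
tool_rot: [-3.142, 0.001, 0.004]
wrist_force: [-0.3, 0.8, -5.7]
finger_gap: 0.541
grasp_force: 62.8
```

```bash
python3 -c "
from h import *
get_image('scene');get_image('scene')
p=env.sense()['tcp_pos'];print(p)
look(24,p[2]-2,p[2]+20,444.6,-16,bright=40)
go(444.7,-16.2,27.6,0)"
```

```text
[444.22958085 -16.01057849  44.19144606]
wrist part [444.3 -15.7] 1777 zmax 64.2
wrist arc [443.  -17.2] n 269 res 0.44
scene part [443.9 -15.9] 136 zmax 64.2
scene arc [443.5 -16.7] n 33 res 1.2
side part [445.5 -12.1] 101 zmax 64.2
side arc [443.9 -19.1] n 53 res 1.04
t 21.77 at [444.2 -16.1  44.3] [ 3.142e+00 -1.000e-03  4.000e-03] F [ 0.3  0.  -4.5] gap 45.8 gf 62.8
shift [0.017 0.005 0.555] turn 0.04
```

Aligned. I lower it: the underside is about TCP−23.6, so contact should come near TCP 27.6.

Call:
apply_moves(plan=[[[0, 0.01, 0.2], 0], [[0, 0.01, 0.4], 0], [[0, 0.01, 0.5], 0], [[0, 0.01, 0.5], 0], [[0, 0.01, 0.5], 0]])

```text
time: 22.4
tcp_pos: [443.8, -16.3, 28.8]
tool_rot: [-3.142, -0.0, 0.004]
wrist_force: [0.7, -1.0, -5.7]
finger_gap: 0.537
grasp_force: 62.8
```

Call:
apply_moves(plan=[[[0, 0, 0.05], 0], [[0, 0, 0.05], 0], [[0, 0, 0.05], 0]])

```text
time: 22.78
tcp_pos: [444.1, -16.3, 27.5]
tool_rot: [3.142, -0.001, 0.004]
wrist_force: [-1.2, 0.1, -0.7]
finger_gap: 0.54
grasp_force: 63.5
```

Contact. Release, retract and check.

Call:
apply_moves(plan=[[[0, 0, 0], 0], [[0, 0, 0], 0], [[0, 0, 0], 0], [[0, 0, 0], 0], [[0, 0, -0.1], 0]], claw=85)

```text
time: 23.4
tcp_pos: [443.6, -16.3, 30.3]
tool_rot: [3.142, 0.0, 0.004]
wrist_force: [-0.8, -0.1, -0.4]
finger_gap: 0.996
grasp_force: 0.0
```

Call:
apply_moves(plan=[[[0, 0, -0.5], 0], [[0, 0, -1.5], 0], [[0, 0, -3], 0], [[0, 0, -3.6], 0], [[0, 0, -3.6], 0]])

```text
time: 24.02
tcp_pos: [444.9, -16.4, 140.2]
tool_rot: [3.141, -0.004, 0.003]
wrist_force: [0.3, -0.0, 0.3]
finger_gap: 0.994
grasp_force: 0.0
```

```bash
python3 -c "
from h import *
for i in range(4): get_image('scene')
look(24,24,46,444.6,-16,bright=40)
c=cam('wrist');im,d=get_image('wrist');S=cloud('wrist',d,c)
m=(abs(S[...,2]-50)<2.5)&(np.hypot(S[...,0]-444,S[...,1]+16)<32);print('hub top',m.sum(),np.median(S[m],0).round(1),cv2.minEnclosingCircle(S[m][:,:2].astype(np.float32)))
c=cam('scene');im,d=get_image('scene');S=cloud('scene',d,c)
e=np.array([613,-293.])
m=(S[...,2]>54)&(S[...,2]<78)&(np.hypot(S[...,0]-e[0],S[...,1]-e[1])<70)
P=S[m];print('elbow arm',cv2.minAreaRect(P[:,:2].astype(np.float32)))
go(613,-293,120,-0.7)"
```

```text
wrist part [444.  -15.6] 275 zmax 45.9
wrist arc [443.8 -17. ] n 282 res 0.96
scene part [443.2 -16.1] 104 zmax 45.9
scene arc [443.4 -16.3] n 34 res 1.24
side part [444.5 -17.8] 128 zmax 46.0
side arc [444.5 -19.1] n 51 res 0.93
hub top 2401 [445.6 -16.   49.8] ((444.49542236328125, -15.525654792785645), 23.936382293701172)
elbow arm ((598.1959228515625, -278.621337890625), (26.113754272460938, 61.678565979003906), 59.829933166503906)
t 24.48 at [443.4 -16.2 137.8] [-3.141e+00  1.000e-03  4.000e-03] F [ 0.2 -0.4  0. ] gap 85.1 gf 0.0
shift [5.618 9.247 0.592] turn 8.07
```

Call:
apply_moves(plan=[[[0.6, 1, 0], 0], [[1.4, 2.4, 0], 0], [[2.3, 3.8, 0], 0], [[3.2, 5.3, 0], 0], [[4.1, 6.8, 0], 0]], claw=62)

```text
time: 25.1
tcp_pos: [568.1, -221.2, 137.9]
tool_rot: [-3.141, 0.0, 0.004]
wrist_force: [1.5, 0.5, 0.6]
finger_gap: 0.726
grasp_force: 0.0
```

```bash
python3 -c "
from h import *
for i in range(4): get_image('scene')
c=cam('wrist');im,d=get_image('wrist');cv2.imwrite('pics/w6.png',im);S=cloud('wrist',d,c)
e=np.array([613,-293.]);h=cv2.cvtColor(im,cv2.COLOR_BGR2HSV)
w=(h[...,1]<60)&(h[...,2]>90)&(np.hypot(S[...,0]-e[0],S[...,1]-e[1])<75)
m=w&(S[...,2]>18)&(S[...,2]<42);print('pipe',fit(S[m],12),m.sum()) if m.sum()>15 else 0
m=w&(S[...,2]>50)&(S[...,2]<80);P=S[m];print('arm',cv2.minAreaRect(P[:,:2].astype(np.float32)),P[:,2].max())
v=np.linalg.svd(P[:,:2]-P[:,:2].mean(0),full_matrices=0)[2][0];print('axis',np.degrees(np.arctan2(*v[::-1])))
t=(h[...,0]>75)&(h[...,0]<100)&(h[...,1]>100)&(S[...,2]>3);Q=S[t];print('turq',Q.min(0),Q.max(0))
b=t&(S[...,2]>15)&(S[...,2]<42);print('turq pipe',fit(S[b],12),b.sum())
go(613,-293,120,-0.7)"
```

```text
pipe (array([ 630.71109725, -277.54299748]), np.float64(1.1330404152818083)) 135
arm ((597.0211791992188, -281.61322021484375), (29.52372932434082, 61.51038360595703), 55.87580490112305) 75.96273220140739
axis 146.16701063300277
turq [ 536.82116822 -436.45525382    3.05816884] [ 650.52991492 -164.40555098  279.72907602]
turq pipe (array([ 568.45551734, -367.50346187]), np.float64(2.364514636660819)) 504
t 25.35 at [ 566.9 -218.9  137.6] [-3.14e+00  1.00e-03  4.00e-03] F [-0.3  0.7  0.1] gap 62.4 gf 0.0
shift [1.526 2.477 0.587] turn 8.07
```

View pics/w6.png

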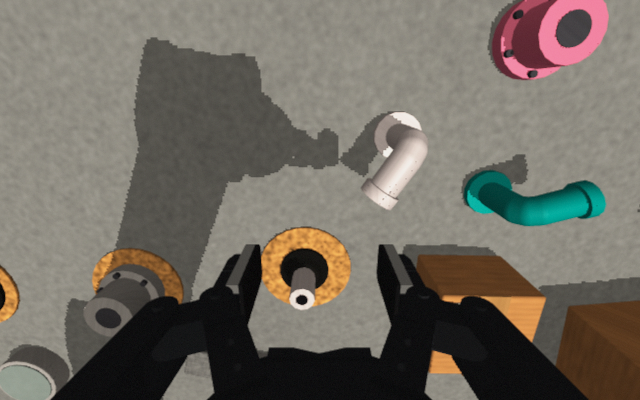

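The elbow's foot is at (398,132) with its arm pointing to (381,195), heading about 140–144°. The turquoise one at (488,190) is out of the fingers' way. I turn the tool and go above the elbow.

Call:
apply_moves(plan=[[[0.4, 0.6, 0], 1.6], [[0.8, 1.2, 0], 3.4], [[1.2, 1.9, 0], 5.2], [[1.5, 2.4, 0], 7], [[1.53, 2.48, 0], 8]])

```text
time: 25.98
tcp_pos: [613.8, -293.2, 138.0]
tool_rot: [-3.142, 0.001, -0.697]
wrist_force: [-0.5, 0.2, 0.4]
finger_gap: 0.726
grasp_force: 0.0
```

Call:
apply_moves(plan=[[[0, 0, 0.6], 0], [[0, 0, 1.2], 0], [[0, 0, 1.5], 0], [[0, 0, 1.5], 0], [[0, 0, 1.5], 0]])

```text
time: 26.6
tcp_pos: [614.0, -294.2, 93.7]
tool_rot: [-3.141, -0.001, -0.694]
wrist_force: [-0.1, -0.9, -0.0]
finger_gap: 0.724
grasp_force: 0.0
```

```bash
python3 -c "
from h import *
for i in range(3): get_image('scene')
c=cam('wrist');im,d=get_image('wrist');cv2.imwrite('pics/w7.png',im);S=cloud('wrist',d,c)
h=cv2.cvtColor(im,cv2.COLOR_BGR2HSV); e=np.array([613,-293.])
w=(h[...,1]<60)&(h[...,2]>100)&(np.hypot(S[...,0]-e[0],S[...,1]-e[1])<40)&(S[...,2]>4)&(S[...,2]<11)
print('foot',w.sum(),fit(cv2.convexHull(S[w][:,:2].astype(np.float32)).reshape(-1,2),22) if w.sum()>20 else '')
m=(h[...,1]<60)&(h[...,2]>90)&(np.hypot(S[...,0]-e[0],S[...,1]-e[1])<25)&(S[...,2]>14)&(S[...,2]<42);print('pipe',m.sum(),fit(S[m],12) if m.sum()>15 else 0)
go(613,-293,17,-0.7)"
```

```text
foot 1044 (array([ 613.4472647 , -292.16103181]), np.float64(0.5039395305607002))
pipe 250 (array([ 633.6271718 , -301.57415032]), np.float64(1.3907827406147177))
t 26.8 at [ 614.  -294.3   93.9] [-3.141e+00 -1.000e-03 -6.940e-01] F [-0.  -0.1 -0.6] gap 62.1 gf 0.0
shift [-0.055 -0.011  2.563] turn 0.06
```

View pics/w7.png

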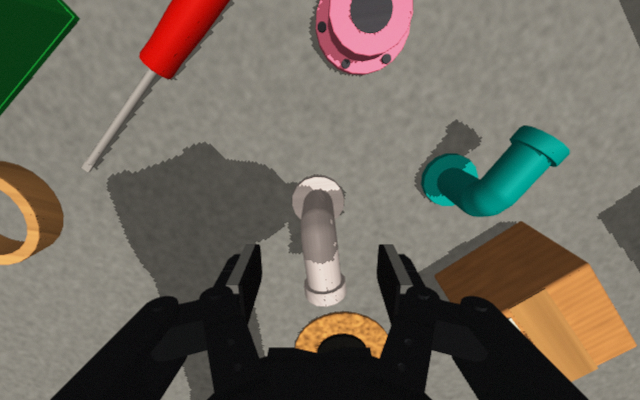

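The elbow stands between the open fingers: foot at (318,195), arm down the centre to (325,290). I descend and grip.

Call:
apply_moves(plan=[[[-0.05, -0.03, 0.6], 0], [[-0.05, -0.03, 1.4], 0], [[-0.05, -0.03, 2.1], 0], [[-0.05, -0.03, 2.55], 0], [[-0.05, -0.03, 2.55], 0]])

```text
time: 27.42
tcp_pos: [612.2, -292.0, 15.3]
tool_rot: [3.141, 0.002, -0.694]
wrist_force: [0.8, -0.4, 0.8]
finger_gap: 0.726
grasp_force: 0.0
```

Call:
apply_moves(plan=[[[0, 0, 0], 0], [[0, 0, 0], 0], [[0, 0, 0], 0], [[0, 0, 0], 0], [[0, 0, 0], 0]], claw=12, squeeze=50)

```text
time: 28.05
tcp_pos: [614.0, -292.7, 17.9]
tool_rot: [-3.141, -0.002, -0.694]
wrist_force: [0.1, 1.1, 5.4]
finger_gap: 0.272
grasp_force: 48.9
```

Call:
apply_moves(plan=[[[0, 0, -0.6], 0], [[0, 0, -1.4], 0], [[0, 0, -2.4], 0], [[0, 0, -3.3], 0], [[0, 0, -3.3], 0]])

```text
time: 28.68
tcp_pos: [615.1, -293.5, 119.6]
tool_rot: [-3.14, -0.006, -0.695]
wrist_force: [0.2, -0.3, -2.5]
finger_gap: 0.27
grasp_force: 48.7
```

```bash
cat >> h.py <<'E'
def elb(under,cx,cy):
    "elbow foot circle (upper rim) at known underside height, and arm heading"
    for n in("wrist","scene","side"):
        c=cam(n);im,d=get_image(n);S=cloud(n,d,c);h=cv2.cvtColor(im,cv2.COLOR_BGR2HSV)
        w=(h[...,1]<70)&(h[...,2]>90)&(np.hypot(S[...,0]-cx,S[...,1]-cy)<34)
        f=w&(S[...,2]>under+3.5)&(S[...,2]<under+12); q=w&(S[...,2]>under+16)&(S[...,2]<under+44)
        for k,m,r in(("foot",f,22),("pipe",q,12)):
            if m.sum()>20:
                P=S[m]; H=cv2.convexHull(P[:,:2].astype(np.float32)).reshape(-1,2)
                print(n,k,m.sum(),fit(H if k=="foot" else P,r),"z",P[:,2].mean().round(1))
    return im
E
python3 -c "
from h import *
for i in range(4): get_image('scene')
p=env.sense()['tcp_pos'];print(p); elb(p[2]-17.4,p[0],p[1])
go(444.2,-16,118,-0.7)"
```

```text
[ 612.1272422  -291.9679934   114.56324814]
wrist foot 1513 (array([ 611.49031788, -291.71744329]), np.float64(0.18262491863987762)) z 104.3
wrist pipe 838 (array([ 631.81050253, -301.6335562 ]), np.float64(1.159273501805071)) z 128.0
scene foot 97 (array([ 612.14865316, -290.93228864]), np.float64(0.7745675937151404)) z 104.7
scene pipe 52 (array([ 616.31596927, -285.81360687]), np.float64(1.6603251340632728)) z 127.4
side foot 66 (array([ 611.53641736, -291.01678542]), np.float64(1.2579407161154457)) z 105.3
side pipe 59 (array([ 600.28386213, -275.9512071 ]), np.float64(2.9339752781128983)) z 127.1
t 29.02 at [ 612.4 -292.1  114.6] [ 3.141e+00  2.000e-03 -6.940e-01] F [ 0.2 -0.  -2.3] gap 23.0 gf 48.7
shift [-10.199  -3.484  -0.113] turn 0.06
```

Call:
apply_moves(plan=[[[-0.9, -0.3, 0], 0], [[-2.2, -0.75, 0], 0], [[-3.6, -1.23, 0], 0], [[-5.2, -1.78, 0], 0], [[-6.8, -2.33, 0], 0]])

```text
time: 29.65
tcp_pos: [500.1, -106.8, 115.5]
tool_rot: [3.142, 0.0, -0.695]
wrist_force: [1.7, 0.8, -1.8]
finger_gap: 0.268
grasp_force: 48.7
```

Call:
apply_moves(plan=[[[-1.4, -0.5, 0], 0], [[-2.6, -0.9, 0], 0], [[-3.2, -1.1, 0], 0], [[-3.4, -1.16, 0.3], 0], [[-3.4, -1.16, 0.6], 0]])

```text
time: 30.28
tcp_pos: [445.1, -16.4, 97.1]
tool_rot: [3.141, -0.0, -0.694]
wrist_force: [0.4, -0.0, -2.1]
finger_gap: 0.272
grasp_force: 48.7
```

Call:
apply_moves(plan=[[[0, 0, 0.3], 0], [[0, 0, 0.5], 0], [[0, 0, 0.5], 0], [[0, 0, 0.5], 0]])

```text
time: 30.78
tcp_pos: [445.2, -16.3, 82.8]
tool_rot: [-3.141, -0.0, -0.695]
wrist_force: [1.0, 0.4, -2.2]
finger_gap: 0.271
grasp_force: 48.7
```

```bash
python3 -c "
from h import *
for i in range(4): get_image('scene')
p=env.sense()['tcp_pos'];print(p); elb(p[2]-17.5,p[0],p[1])
for n in ('wrist','scene','side'):
    c=cam(n);im,d=get_image(n)
    S=cloud(n,d,c);m=(S[...,2]>24)&(S[...,2]<46)&(np.hypot(S[...,0]-444.2,S[...,1]+16)<36)&(im.min(-1)>40);print(n,'hub',m.sum(),fit(S[m],24))
go(444.8,-16.2,68,-0.694)"
```

```text
[445.21106394 -16.14027971  83.04153691]
wrist foot 1503 (array([444.76690907, -15.86869261]), np.float64(0.11836771808361135)) z 72.9
wrist pipe 619 (array([465.12628199, -26.20388837]), np.float64(0.7922872650659176)) z 96.1
scene foot 69 (array([446.57654717, -15.47707324]), np.float64(0.9159221928711752)) z 73.2
scene pipe 55 (array([455.25332331, -30.99918909]), np.float64(4.057637111188622)) z 94.6
side foot 108 (array([444.74540954, -16.36626687]), np.float64(0.593333231220722)) z 73.8
side pipe 72 (array([448.23634973, -12.58935943]), np.float64(2.0078204966579865)) z 95.9
wrist hub 570 (array([477.90748063, -43.78559731]), np.float64(3.6310687870923886))
scene hub 104 (array([443.20238512, -16.08394889]), np.float64(0.8344689898464335))
side hub 125 (array([444.52757161, -17.86792423]), np.float64(0.5941608076209022))
t 31.27 at [445.  -16.2  82.8] [-3.142 -0.    -0.694] F [ 0.4  0.3 -1.6] gap 22.9 gf 48.7
shift [-0.004  0.005  0.495] turn -0.0
```

Foot and hub are aligned to about 0.5 mm. I lower it.

Call:
apply_moves(plan=[[[-0.01, -0.01, 0.2], 0], [[-0.01, -0.01, 0.35], 0], [[-0.01, -0.01, 0.44], 0], [[-0.01, -0.01, 0.44], 0], [[-0.01, -0.01, 0.44], 0]])

```text
time: 31.9
tcp_pos: [445.0, -15.7, 69.6]
tool_rot: [3.142, -0.0, -0.694]
wrist_force: [-0.1, 0.9, -2.1]
finger_gap: 0.272
grasp_force: 48.7
```

Call:
apply_moves(plan=[[[0, 0, 0.04], 0], [[0, 0, 0.04], 0], [[0, 0, 0.04], 0]])

```text
time: 32.28
tcp_pos: [445.0, -15.7, 68.4]
tool_rot: [-3.142, -0.0, -0.694]
wrist_force: [-0.3, 0.5, -2.4]
finger_gap: 0.269
grasp_force: 48.7
```

Call:
apply_moves(plan=[[[0, 0, 0.03], 0], [[0, 0, 0.03], 0], [[0, 0, 0.03], 0]])

```text
time: 32.65
tcp_pos: [445.0, -15.7, 67.8]
tool_rot: [-3.141, -0.0, -0.694]
wrist_force: [-1.4, -0.2, 4.9]
finger_gap: 0.271
grasp_force: 49.4
```

Call:
apply_moves(plan=[[[0, 0, 0], 0], [[0, 0, 0], 0], [[0, 0, 0], 0], [[0, 0, 0], 0], [[0, 0, 0], 0]], claw=70)

```text
time: 33.28
tcp_pos: [445.0, -15.7, 67.5]
tool_rot: [3.142, -0.0, -0.694]
wrist_force: [-0.3, 0.4, 0.0]
finger_gap: 0.82
grasp_force: 0.0
```

Call:
apply_moves(plan=[[[0, 0, -0.4], 0], [[0, 0, -1.2], 0], [[0, 0, -2.4], 0], [[0, 0, -3.5], 0], [[0, 0, -4], 0]])

```text
time: 33.9
tcp_pos: [445.9, -15.7, 189.7]
tool_rot: [-3.139, -0.002, -0.695]
wrist_force: [-0.3, -1.1, -0.6]
finger_gap: 0.823
grasp_force: 0.0
```

```bash
python3 -c "
from h import *
for i in range(4): get_image('scene')
elb(50,444.4,-16)
c=cam('scene');im,d=get_image('scene');cv2.imwrite('pics/s8.png',cv2.resize(im[130:260,180:500],None,fx=2,fy=2))
go(603,278,190,0)"
```

```text
wrist foot 794 (array([444.75247931, -15.34087982]), np.float64(0.4300090905101541)) z 57.7
wrist pipe 106 (array([462.26742647, -22.07749079]), np.float64(2.3043778338517766)) z 80.0
scene foot 68 (array([448.45493183, -14.41792532]), np.float64(0.6199763364472126)) z 58.0
scene pipe 68 (array([443.88374614, -15.12888219]), np.float64(0.8666013172980982)) z 80.3
side foot 115 (array([444.48961072, -15.82490051]), np.float64(0.5491503493055063)) z 58.7
side pipe 84 (array([443.75229507,   3.6651319 ]), np.float64(2.7934482360782837)) z 79.4
t 34.3 at [444.2 -15.7 186.4] [ 3.14e+00  2.00e-03 -6.94e-01] F [-0.1 -0.9  0.1] gap 70.1 gf 0.0
shift [ -2.197 -10.912  -0.119] turn -7.96
```

View pics/s8.png

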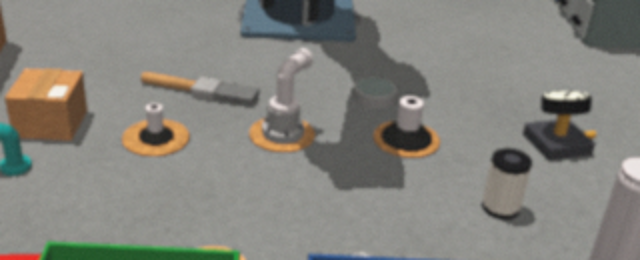

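The elbow stands on the flange at about (285,85) in the crop, and both pads are on their discs. Now the filter.

Call:
apply_moves(plan=[[[-0.2, -1, 0], 0], [[-0.5, -2.5, 0], 0], [[-0.8, -4, 0], 0], [[-1.1, -5.6, 0], 0], [[-1.45, -7.2, 0], 0]], claw=85)

```text
time: 34.92
tcp_pos: [550.1, 179.1, 186.5]
tool_rot: [3.14, 0.001, -0.695]
wrist_force: [-0.0, 0.1, -1.0]
finger_gap: 0.992
grasp_force: 0.0
```

Call:
apply_moves(plan=[[[-0.3, -1.2, 0], -1.6], [[-0.5, -2.4, 0], -3.4], [[-0.65, -3.2, 0], -5.2], [[-0.75, -3.6, 0], -7], [[-0.75, -3.7, 0], -7.96]])

```text
time: 35.55
tcp_pos: [603.0, 278.8, 186.0]
tool_rot: [-3.142, 0.002, 0.005]
wrist_force: [-0.1, 0.2, -0.0]
finger_gap: 0.995
grasp_force: 0.0
```

Call:
apply_moves(plan=[[[0, 0, 0.6], 0], [[0, 0, 1.5], 0], [[0, 0, 2.2], 0], [[0, 0, 2.2], 0], [[0, 0, 2.2], 0]])

```text
time: 36.17
tcp_pos: [603.9, 278.0, 121.9]
tool_rot: [-3.141, -0.001, -0.0]
wrist_force: [-0.2, 0.3, 0.1]
finger_gap: 0.996
grasp_force: 0.0
```

```bash
python3 -c "
from h import *
for i in range(4): get_image('scene')
look(25,12,72,603,278,bright=0,disc=False)
c=cam('wrist');im,d=get_image('wrist');S=cloud('wrist',d,c)
m=(abs(S[...,2]-80)<3)&(np.hypot(S[...,0]-603,S[...,1]-278)<32);print('top',m.sum(),cv2.minEnclosingCircle(S[m][:,:2].astype(np.float32)))
go(603,278,38,0)"
```

```text
wrist part [601.8 279.4] 1022 zmax 71.9
scene part [601.5 279.3] 387 zmax 71.9
side part [603.7 276.4] 459 zmax 71.9
top 3753 ((602.9699096679688, 279.33306884765625), 25.127748489379883)
t 36.58 at [603.7 277.8 121.9] [-3.141e+00 -1.000e-03  0.000e+00] F [ 0.   0.2 -1. ] gap 85.2 gf 0.0
shift [-0.022 -0.005  2.795] turn 0.0
```

Call:
apply_moves(plan=[[[-0.03, -0.03, 0.6], 0], [[-0.03, -0.03, 1.3], 0], [[-0.03, -0.03, 2.1], 0], [[-0.03, -0.03, 2.7], 0], [[-0.03, -0.03, 2.7], 0]])

```text
time: 37.2
tcp_pos: [601.0, 277.9, 38.0]
tool_rot: [3.14, 0.004, 0.0]
wrist_force: [-0.4, 1.1, -0.6]
finger_gap: 0.997
grasp_force: 0.0
```

Call:
apply_moves(plan=[[[0, 0, 0], 0], [[0, 0, 0], 0], [[0, 0, 0], 0], [[0, 0, 0], 0], [[0, 0, 0], 0]], claw=36, squeeze=35)

```text
time: 37.83
tcp_pos: [603.5, 279.0, 41.6]
tool_rot: [-3.141, -0.002, 0.0]
wrist_force: [-0.7, -1.2, 6.5]
finger_gap: 0.576
grasp_force: 36.7
```

Call:
apply_moves(plan=[[[0, 0, -0.6], 0], [[0, 0, -1.4], 0], [[0, 0, -2.4], 0], [[0, 0, -3.2], 0], [[0, 0, -3.2], 0]])

```text
time: 38.45
tcp_pos: [603.9, 279.4, 139.1]
tool_rot: [-3.14, -0.004, 0.0]
wrist_force: [0.3, 0.6, -0.2]
finger_gap: 0.58
grasp_force: 36.5
```

```bash
python3 -c "
from h import *
for i in range(4): get_image('scene')
p=env.sense()['tcp_pos'];print(p)
c=cam('wrist');im,d=get_image('wrist');S=cloud('wrist',d,c);z=p[2]+39.5
m=(abs(S[...,2]-z)<3)&(np.hypot(S[...,0]-p[0],S[...,1]-p[1])<32);print('top',m.sum(),cv2.minEnclosingCircle(S[m][:,:2].astype(np.float32)))
for n in('scene','side'):
    c=cam(n);im,d=get_image(n);S=cloud(n,d,c);m=(S[...,2]>p[2]-30)&(S[...,2]<p[2]-6)&(np.hypot(S[...,0]-p[0],S[...,1]-p[1])<38);print(n,fit(S[m],25),m.sum(),S[m][:,2].min())
go(544.2,-16.2,130,0)"
```

```text
[601.67629124 278.14400677 135.1297121 ]
top 9574 ((606.6343994140625, 278.1522216796875), 30.703014373779297)
scene (array([599.98095295, 278.5570569 ]), np.float64(0.899316026044751)) 173 105.1813334607441
side (array([580.34551164, 314.65763909]), np.float64(4.776160632483865)) 215 105.29351226818144
t 38.8 at [602.  278.4 135.4] [3.141e+00 2.000e-03 0.000e+00] F [ 0.3  0.1 -2. ] gap 49.7 gf 36.5
shift [-1.928  9.819  0.178] turn 0.0
```

Call:
apply_moves(plan=[[[-0.15, 0.8, 0], 0], [[-0.4, 2, 0], 0], [[-0.65, 3.4, 0], 0], [[-0.95, 4.9, 0], 0], [[-1.25, 6.4, 0], 0]])

```text
time: 39.42
tcp_pos: [564.6, 85.3, 136.1]
tool_rot: [3.141, 0.001, 0.0]
wrist_force: [1.2, 0.1, -1.8]
finger_gap: 0.577
grasp_force: 36.6
```

Call:
apply_moves(plan=[[[-0.25, 1.3, 0], 0], [[-0.45, 2.4, 0], 0], [[-0.6, 3.1, 0], 0], [[-0.66, 3.43, 0.4], 0], [[-0.66, 3.43, 1], 0]])

```text
time: 40.05
tcp_pos: [545.5, -16.4, 105.4]
tool_rot: [-3.142, -0.0, -0.001]
wrist_force: [-0.2, 0.8, -1.4]
finger_gap: 0.577
grasp_force: 36.6
```

Call:
apply_moves(plan=[[[0, 0, 0.6], 0], [[0, 0, 1.2], 0], [[0, 0, 1.6], 0], [[0, 0, 1.7], 0], [[0, 0, 1.7], 0]])

```text
time: 40.67
tcp_pos: [545.6, -16.1, 55.5]
tool_rot: [-3.142, -0.0, 0.0]
wrist_force: [0.3, 0.0, -1.4]
finger_gap: 0.576
grasp_force: 36.6
```

```bash
python3 -c "
from h import *
for i in range(4): get_image('scene')
p=env.sense()['tcp_pos'];print(p)
c=cam('wrist');im,d=get_image('wrist');S=cloud('wrist',d,c)
for n in('scene','side'):
    c=cam(n);im,d=get_image(n);S=cloud(n,d,c);m=(S[...,2]>p[2]-30)&(S[...,2]<p[2]-6)&(np.hypot(S[...,0]-p[0],S[...,1]-p[1])<34);print(n,fit(S[m],25),m.sum(),S[m][:,2].min())
go(545.5,-16.2,42,0)"
```

```text
[545.84949483 -16.30456814  56.0848693 ]
scene (array([543.63458043, -16.32368764]), np.float64(1.034646971536505)) 136 26.112224502694957
side (array([545.78608947, -18.90222229]), np.float64(0.7087629449818404)) 138 26.162137343033894
t 41.02 at [545.5 -16.3  55.8] [ 3.142e+00 -1.000e-03  0.000e+00] F [-0.5  0.6 -0.8] gap 49.2 gf 36.6
shift [-0.001 -0.003  0.461] turn 0.0
```

Call:
apply_moves(plan=[[[0, 0, 0.2], 0], [[0, 0, 0.35], 0], [[0, 0, 0.42], 0], [[0, 0, 0.42], 0], [[0, 0, 0.42], 0]])

```text
time: 41.65
tcp_pos: [545.4, -16.2, 42.9]
tool_rot: [3.142, -0.0, 0.0]
wrist_force: [0.3, 0.2, -1.2]
finger_gap: 0.574
grasp_force: 36.6
```

Call:
apply_moves(plan=[[[0, 0, 0.03], 0], [[0, 0, 0.03], 0], [[0, 0, 0.03], 0]])

```text
time: 42.02
tcp_pos: [545.4, -16.2, 42.0]
tool_rot: [3.142, -0.0, 0.0]
wrist_force: [0.0, 0.4, -1.5]
finger_gap: 0.575
grasp_force: 36.6
```

Call:
apply_moves(plan=[[[0, 0, 0.03], 0], [[0, 0, 0.03], 0], [[0, 0, 0.03], 0]])

```text
time: 42.4
tcp_pos: [545.5, -16.3, 41.6]
tool_rot: [3.141, -0.0, 0.0]
wrist_force: [-0.7, -0.2, 5.1]
finger_gap: 0.575
grasp_force: 37.2
```

Contact. Release and retract.

Call:
apply_moves(plan=[[[0, 0, 0], 0], [[0, 0, 0], 0], [[0, 0, 0], 0], [[0, 0, 0], 0], [[0, 0, 0], 0]], claw=85)

```text
time: 43.02
tcp_pos: [545.3, -16.2, 41.0]
tool_rot: [3.142, 0.0, 0.0]
wrist_force: [0.0, -0.8, -0.6]
finger_gap: 0.994
grasp_force: 0.0
```

Call:
apply_moves(plan=[[[0, 0, -0.4], 0], [[0, 0, -1.2], 0], [[0, 0, -2.6], 0], [[0, 0, -4], 0], [[0, 0, -5], 0]])

```text
time: 43.65
tcp_pos: [546.0, -16.2, 193.9]
tool_rot: [3.142, -0.003, 0.0]
wrist_force: [0.2, -0.7, -0.2]
finger_gap: 0.992
grasp_force: 0.0
```

```bash
python3 -c "
from h import *
for i in range(5): get_image('scene')
print('filter');look(25,12,72,544.5,-16.2,bright=0,disc=False)
print('pl');look(17,27,58,443.5,170,('scene','side'),disc=False)
print('ps');look(12,22,50,469.5,-204,('scene','side'),disc=False)
print('hub');look(24,24,46,444.2,-16,('scene','side'),disc=False);elb(50,444.4,-16)
im,_=get_image('scene');im2,_=get_image('side');cv2.imwrite('pics/end.png',cv2.hconcat([cv2.resize(im[130:280,180:500],(640,300)),]));cv2.imwrite('pics/end2.png',im2)
go(545,-16,200,0)"
```

```text
filter
wrist part [544.1 -15.6] 469 zmax 71.9
scene part [543.4 -16.5] 335 zmax 72.0
side part [545.6 -18.9] 348 zmax 71.9
pl
scene part [442.5 170. ] 113 zmax 57.7
side part [443.6 168.6] 174 zmax 57.9
ps
scene part [ 468.6 -204. ] 66 zmax 49.9
side part [ 469.4 -206. ] 63 zmax 49.8
hub
scene part [441.8 -16.3] 18 zmax 45.8
side part [444.5 -17.8] 129 zmax 45.8
wrist foot 640 (array([444.95019855, -14.31683866]), np.float64(0.21913526077917567)) z 57.6
wrist pipe 347 (array([444.49059492, -14.80777682]), np.float64(0.20418466279615544)) z 80.7
scene foot 73 (array([444.89140705, -15.18141173]), np.float64(0.6779402401593018)) z 57.8
scene pipe 70 (array([444.37707744, -15.17782445]), np.float64(0.8411909116245093)) z 80.8
side foot 117 (array([444.1362746, -14.3911781]), np.float64(0.7263951517261376)) z 58.6
side pipe 85 (array([444.73180345, -16.96932586]), np.float64(0.7449884602142216)) z 79.5
t 44.6 at [545.4 -16.2 191.1] [-3.142  0.     0.   ] F [ 1.1  0.2 -0.3] gap 84.9 gf 0.0
shift [-0.012 -0.007 -0.298] turn 0.0
```

View pics/end2.png

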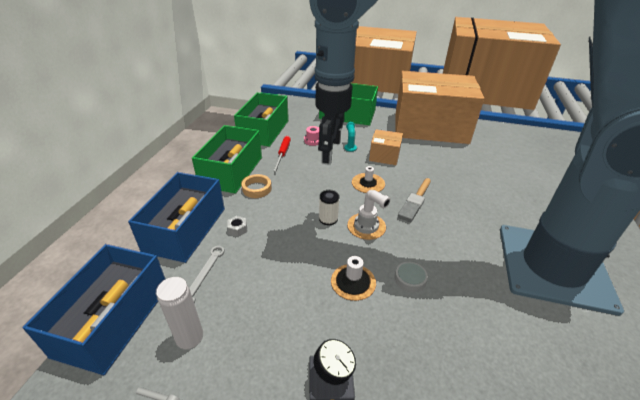

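The side view shows all five upright: large pad at (354,270), flange and elbow at (370,212), small pad at (369,177), filter at (329,207). The gripper is clear of everything, so I hand it in.

```bash
python3 -c "
from h import *
print(order.job_done())"
```

```text
the job is handed in; nothing more can be done
None
```

The job is handed in: both pads and the flange measured within about 1 mm of their disc centres, the elbow about 1 mm off centre on the flange, and the filter about 25 mm clear behind the middle disc, all upright and released.

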